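# Dock the spot plate and turn its status tag over

### The job

A white spot plate stands partly out of one of the two loading nests. Without picking anything up, push it fully home against the end stop with the fingertips; then flip that nest's hinged tag right over, from sticking out at the side until it lies flat across the plate with its ring face up, so that it keeps the plate in and shows the nest as loaded. Leave the empty nest's tag and everything else on the bench as it is.

Things in the scene. Friction and masses are not known exactly. Their poses are not given: they have to be found in the camera images.
- nest_a: Fixed grey metal loading nest that holds the plate (left or right one, varies). Origin on the worktop under the centre of the plate when home. x points into the nest, away from the robot (within 0.3 rad of world x), y left, z up. Deck x = -100 to +57 mm, y = +-74 mm, top z = 25 mm; in front of x = -58 mm it is an open apron. Steel tag hinged on its right (-y) rail.
- nest_a_home (a point): Centre of the nest's floor, where the plate's origin comes when home, 25 mm above the worktop. In nest axes from here: side rails with inner faces at y = +-62 mm, 15 mm high, x = -58 to +50 mm, flared lead-ins to x = -75 mm; end stop with its face at x = +45.5 mm, 15 mm high.
- nest_b: The same kind of loading nest, same size and axes, but empty. Not to be operated. Which of the two is on the left varies.
- plate: White porcelain spot plate with twelve wells, 119 x 89 x 12 mm, 0.3 kg; loose, flat on nest_a's floor, long side across the mouth, 20 to 40 mm short of the end stop. Origin: centre of its underside. Its own x axis runs along the long side (the nest's y). Fully home its origin is within 2 mm of point nest_a_home. It must stay down on the floor.
- tag_a (a joint): Hinge angle of that nest's tag, rad. 0: level, out to the right (-y) of the nest, one raised bar on top (open), 44 mm free beneath. Grows as its outer end rises and passes over. 3.14 (stop): turned over, level across the plate, raised ring on top (loaded), underside 44 mm above the worktop. Starts 0 to 0.2. Stiff: stays where left; about 1 N at its end moves it.
- tag_a_hinge (a point): On the tag's hinge axis (parallel to the nest's x) at mid-width: 30 mm towards the robot and 68 mm right of nest_a's origin, 46 mm above the worktop. The steel tag is a flat tongue 44 mm wide along the axis, 4 mm thick, reaching 80 mm from the axis, end rounded at 22 mm radius, 50 g.
- tag_a_end (a point): Middle of the tag's rounded outer end, 80 mm from the axis, at mid-thickness; moves with it. The tag's edge nearest the robot has a flange 40 mm long, 14 mm deep: up at 0, hanging down at 3.14, some 4 mm in front of a plate that is home. With the plate over 3 mm short it lands on the plate and the tag cannot lie flat.
- tag_b (a joint): Hinge angle of the identical tag on the empty nest, counted the same way. Starts at 0 to 0.2 and is to stay as it is.
- bottle_1: Amber dropper bottle, 39 mm wide, 104 mm tall, standing at the left. Origin: centre of its underside. Bystander, loose.
- bottle_2: A second amber dropper bottle of the same size. Origin: centre of its underside. Bystander, loose.
- loose_tweezers: Steel tweezers, 89 mm long, 15 mm wide, 10 mm high, lying flat near the front edge of the bench. Origin: middle of the underside. Bystander, loose.
- block: Cream streak block, 68 x 140 x 44 mm, lying at the right. Origin: centre of its underside. Bystander, loose.
- measuring_cylinder: Glass measuring cylinder, 42 mm wide, 165 mm tall, standing at the left, beside the microscope. Origin: centre of its underside. Bystander, loose.

How it is judged:
On the way, in this order (a step that is already met when the one before it is completed fails the run):
1. the plate is fully home against the end stop (within 2.5 mm) while its nest's tag is still open (x of plate in the frame of nest_a between -0.0025 and 0.006 m and y of plate in the frame of nest_a between -0.006 and 0.006 m and z of plate in the frame of nest_a below 0.029 m and angle between plate's own z axis and vertical below 0.06 rad and value of joint tag_a below 0.6 rad), for 0.2 s.
2. the tag of the plate's nest has been turned right over (within 0.1 rad of its stop) (value of joint tag_a above 3.04 rad), for 0.2 s.
At the end, for the whole second after the job is handed in: The plate lies flat on the floor of its nest within 2.5 mm of fully home and at rest, that nest's tag is turned over to within 0.1 rad of its stop, the empty nest's tag is still open (under 0.4 rad) and no bystander has moved 20 mm (x of plate in the frame of nest_a between -0.0025 and 0.006 m and y of plate in the frame of nest_a between -0.006 and 0.006 m and z of plate in the frame of nest_a below 0.029 m and angle between plate's own z axis and vertical below 0.06 rad and value of joint tag_a above 3.04 rad and value of joint tag_b below 0.4 rad and linear speed of plate below 0.01 m/s and distance of each of bottle_1, bottle_2, loose_tweezers, block, measuring_cylinder from where it was at the start of the episode below 0.02 m); the robot touches nothing.
It fails at once if the plate is lifted or tipped out of its nest instead of being pushed along its floor (z of plate in the frame of nest_a above 0.035 m or angle between plate's own z axis and vertical above 0.2 rad).
It fails at once if the empty nest's tag is moved (beyond 0.4 rad) (value of joint tag_b above 0.4 rad).
It fails at once if a bystander is moved more than 20 mm (distance of any of bottle_1, bottle_2, loose_tweezers, block, measuring_cylinder from where it was at the start of the episode above 0.02 m).
It also fails if it takes over 54 s, if anything falls off the work surface, if the arm or the gripper's body presses on something with over 40 N, if the wrist force passes 120 N, or if a joint passes its speed limit or range.

### The arm

A 6-joint arm with a two-finger parallel gripper is mounted at the origin on a cart in front of the work surface, level with it; the furniture and walls round the work are solid. World frame = base frame: x ahead of the robot, y to its left, z up, the work surface at z = 0. Lengths are in m, angles in rad, forces in N, time in s.
With the tool pointing down it reaches from about 0.3 to 0.775 m from the base axis. Payload 14.6 kg.
Tool frame: the origin (TCP) lies at the very end of the fingers, on their centre line; the grasp point (between the pads) lies 19 mm behind it; z points along the fingers, y is the line along which they close (so a half turn about z gives the same grasp; the last joint's range is limited). The gripper opens to 94 mm and grips with 3 to 60 N. Pads are 16 mm wide; open, the fingers measure 119 mm over their backs; the gripper's body (75 mm by 177 mm) begins 78 mm behind the grasp point.
Start: joints at [-0.067, 0.3, 1.521, -0, 1.321, -0.067], TCP at [0.55, -0, 0.177] pointing down, gripper open.
Joint ranges: [-3.03, 3.03], [-0.79, 2.21], [0.23, 2.52], [-1.04, 4.18], [0, 3.07], [-2.55, 2.55]. Speed limits (rad/s): [2.22, 2.22, 2.57, 3.14, 3.14, 3.14].

### API

Orientations are given as [roll, pitch, yaw] about the fixed x, y, z axes, in that order (R = Rz(yaw) Ry(pitch) Rx(roll)).
In Python, from station import ctrl, cams gives the robot as it stands. The module is installed in compiled form; this text tells all that it offers.
- The arm moves only by the tool arm_command, never from a script. Its argument "plan" is a list that holds one entry, the list of rows, each a list of 7 numbers: the shift along the tool's x, y, z in fractions of the full range, 1 being 500 mm, then the turn, a rotation vector about the tool's x, y, z in fractions of the full range, 1 being 2 rad, then the closure, from -1 (fully open) to 1 (shut). A call has 1 to 12 rows; each row is the pose to reach, as a shift and turn from the pose commanded when the call began, along the tool's axes at that moment; what a row does not reach only later rows make up. A row lasts 1/10 s, in which the tool goes at most 50 mm and 8.59 degrees, less where a joint would pass 70% of its speed; a pose out of reach is approached as far as the arm can. No shift or turn number may pass 1 either way. A call with a gripper value outside its range is refused whole. The fingers move at their own pace and stop on an object; "squeeze" is the grip in N (left out, the last holds). Time passes only in rows, so rows that repeat a pose let the fingers close. It gives the time, the measured TCP pose, the force, the opening and the grip force at its end, in the units of the state.
- ctrl.get_obs(): the state, without advancing time (a new reading comes with each control period).
- cams.camera(name): name is "scene" or "side" or "wrist"; returns (picture, depth): 480x640x3 uint8, blue, green, red; 480x640 float32, m along the optical axis (not along the pixel's ray), 0 where there is no reading.
- cams.camera_info(name): a dict with "fx", "fy", "cx", "cy" (pixels), "world_to_cam" (4x4, takes a point from world to camera coordinates). Camera axes: x right, y down, z forward; pixel columns grow to the right and rows downward; lengths in m; the calibration is good to about 2 mm. A picture is of the moment at which its call begins: read the wrist's pose just before it. camera_info takes no time and is no camera call; for the wrist camera it gives the pose at the moment of the call.
- ctrl.hand_in(): hands the job in; it is judged then, once.
The state is a dict: "time_s": time; "qpos": joint angles; "joint_vel": joint speeds; "tau": joint torques, N m; "ee_pos": TCP position; "eef_rot": TCP orientation; "force": force on the tool from outside, world axes, zero at the start; "moment": the same for the moment, N m; "grip_width": finger opening in m; "grip_force": force on a finger pad.
Only numpy, scipy, OpenCV 4.12 (cv2) and the standard library are available. Lean on these libraries where they do the work, as an engineer would, in place of code of your own. Each camera call takes 0.05 s, during which the arm holds its last target. There are 200 camera calls.

## Working session

There is one attempt and no reset: what is moved stays moved. The work goes in short steps, Python scripts to look and compute and a tool call to move; the robot and the scene stay as the last step left them, time stands still between calls to the robot, and variables do not carry over. Pictures are saved under pics/ and viewed, at most 10 in all, crops included, and the job is handed in when it is done.

Besides the shell and the picture viewer there is one more tool, called after "Call:" in YAML: its name, and indented under it one key for each argument. arm_command: Moves the arm, as the interface text tells. Its arguments: {"type":"object","properties":{"plan":{"type":"array"},"squeeze":{"type":"number"}},"required":["plan"]}

```bash
mkdir -p pics; cat > h.py <<'E'
import numpy as np, cv2
from station import ctrl, cams
def shot(n):
    i=cams.camera_info(n); im,d=cams.camera(n); return im,d,i
def world(d,i):
    v,u=np.mgrid[0:480,0:640]
    p=np.stack([(u-i['cx'])/i['fx']*d,(v-i['cy'])/i['fy']*d,d,np.ones_like(d)],-1)
    return (p@np.linalg.inv(i['world_to_cam']).T)[...,:3]
E
python3 - <<'E'
from h import *
o=ctrl.get_obs();print(o['time_s'],o['ee_pos'],o['eef_rot'])
for n in('scene','side'):
    im,d,i=shot(n);cv2.imwrite(f'pics/{n}0.png',im);np.savez(f'{n}0.npz',im=im,d=d,w=i['world_to_cam'],k=[i['fx'],i['fy'],i['cx'],i['cy']])
    print(np.linalg.inv(i['world_to_cam'])[:3,3],(d>0).mean())
E
```

```text
0.0 [5.49700298e-01 3.42998556e-05 1.76886387e-01] [-3.14042999e+00 -8.83333635e-05  1.57084516e+00]
[-0.10877216  0.99759697  0.9529236 ] 0.996025390625
[-0.92661842 -0.65321696  0.93452946] 0.9959440104166667
```

View pics/scene0.png

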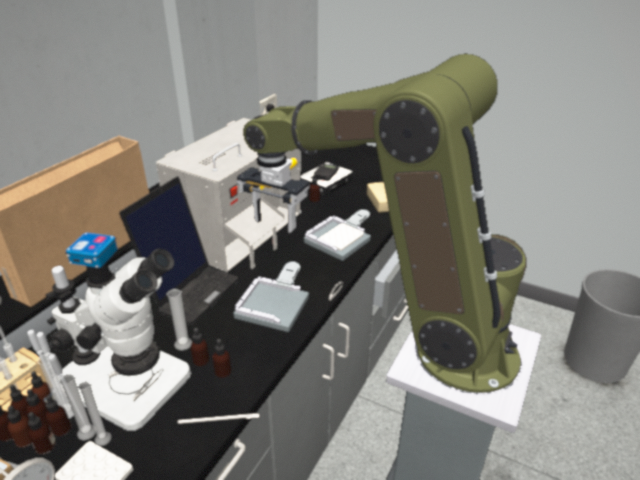

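View pics/side0.png

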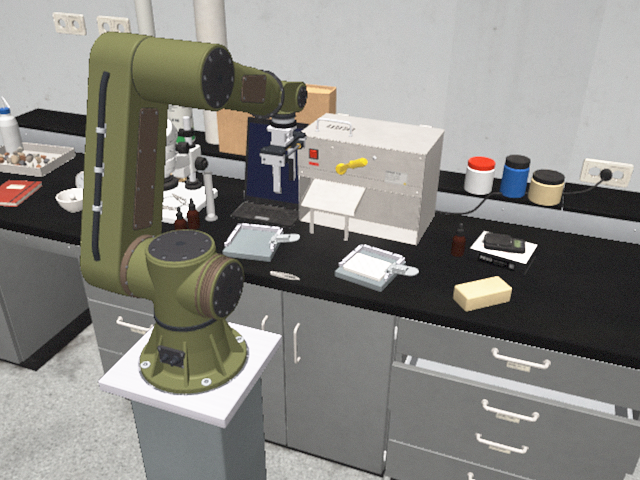

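The plate is in the right-hand nest: side view near (370,267), scene view near (340,235). Its tag sticks out to the right at side (405,270). The left nest at (255,240) is empty. A sloping shelf on legs stands behind, at side (335,200).

```bash
python3 - <<'E'
from h import *
for n,box in(('side',(330,420,235,290)),('scene',(300,375,205,260))):
    z=np.load(n+'0.npz');k=z['k'];P=world(z['d'],dict(fx=k[0],fy=k[1],cx=k[2],cy=k[3],world_to_cam=z['w']))
    for (u,v) in ([(370,267),(335,195),(312,225),(347,222),(405,270),(458,242),(485,293)] if n=='side' else [(340,235),(360,217),(325,240),(250,235)]): print(n,u,v,P[v,u].round(3))
    u0,u1,v0,v1=box; Q=P[v0:v1,u0:u1].reshape(-1,3);C=z['im'][v0:v1,u0:u1].reshape(-1,3)
    m=(Q[:,2]>.015)&(Q[:,2]<.06); 
    print(np.histogram(Q[m,2],bins=np.arange(.015,.062,.003)))
    for a,b in((.022,.028),(.034,.038),(.0385,.042),(.044,.062)):
        s=m&(Q[:,2]>a)&(Q[:,2]<b)
        if s.sum()>5: print(a,b,s.sum(),Q[s].min(0).round(3),Q[s].max(0).round(3),cv2.minAreaRect((Q[s,:2]*1000).astype(np.float32)))
    im=z['im'][v0-5:v1+5,u0-5:u1+5];cv2.imwrite(f'pics/{n}_c.png',cv2.resize(im,None,fx=6,fy=6,interpolation=cv2.INTER_CUBIC))
    # hue: white mask
    w=m&(C.min(1)>215);print('white',w.sum(),np.median(Q[w],0),cv2.minAreaRect((Q[w,:2]*1000).astype(np.float32)))
E
```

```text
side 370 267 [ 0.477 -0.288  0.032]
side 335 195 [ 0.697 -0.105  0.128]
side 312 225 [ 0.661 -0.042  0.027]
side 347 222 [ 0.65  -0.162  0.066]
side 405 270 [ 0.442 -0.395  0.067]
side 458 242 [ 0.679 -0.5    0.05 ]
side 485 293 [-0.927 -0.653  0.935]
(array([ 80, 166, 256, 194, 213, 321, 334, 209,  48,  14,  41,  68,  58,
        48,  17]), array([0.015, 0.018, 0.021, 0.024, 0.027, 0.03 , 0.033, 0.036, 0.039,
       0.042, 0.045, 0.048, 0.051, 0.054, 0.057, 0.06 ]))
0.022 0.028 416 [ 0.405 -0.378  0.022] [ 0.715 -0.201  0.028] ((569.72265625, -300.856201171875), (150.46609497070312, 315.91937255859375), 78.23219299316406)
0.034 0.038 387 [ 0.422 -0.377  0.034] [ 0.697 -0.207  0.038] ((566.57177734375, -295.2339172363281), (152.10545349121094, 278.62286376953125), 82.71490478515625)
0.0385 0.042 68 [ 0.431 -0.368  0.039] [ 0.578 -0.21   0.042] ((502.3881530761719, -290.2176818847656), (154.12301635742188, 134.98275756835938), 76.16606903076172)
0.044 0.062 234 [ 0.438 -0.427  0.044] [ 0.499 -0.343  0.06 ] ((466.35992431640625, -385.4750061035156), (85.52374267578125, 50.4045982360839
[... 649 characters left out ...]
2.8417205810547, 160.3955535888672), 78.78907775878906)
0.034 0.038 313 [ 0.429 -0.364  0.034] [ 0.583 -0.197  0.038] ((503.7099914550781, -283.4122009277344), (156.01959228515625, 133.76658630371094), 78.65737915039062)
0.0385 0.042 329 [ 0.429 -0.37   0.039] [ 0.587 -0.199  0.042] ((508.75897216796875, -283.1264343261719), (150.1861114501953, 141.1511688232422), 77.4911880493164)
0.044 0.062 244 [ 0.443 -0.428  0.044] [ 0.583 -0.203  0.06 ] ((499.3069152832031, -318.3292541503906), (227.24171447753906, 132.33872985839844), 77.3825454711914)
white 857 [ 0.48605685 -0.28273493  0.03876186] ((501.1739501953125, -316.68621826171875), (219.06991577148438, 140.09310913085938), 77.94109344482422)
```

View pics/side_c.png

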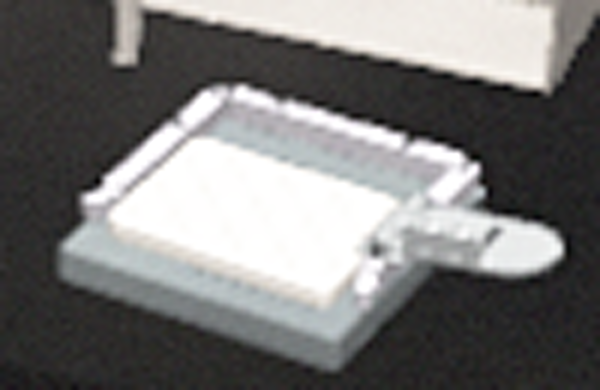

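Careful with the scale: shifts go in shares of 500 mm and turns go in shares of 2 rad. That gives: -270 mm / 500 = -0.54, -150 mm / 500 = -0.3, 1.78 rad / 2 = 0.89.

Call:
arm_command:
  plan:
    - [[-0.54,-0.24,-0.3,0,0,0.89,0],[-0.54,-0.24,-0.3,0,0,0.89,0],[-0.54,-0.24,-0.3,0,0,0.89,0],[-0.54,-0.24,-0.3,0,0,0.89,0],[-0.54,-0.24,-0.3,0,0,0.89,0],[-0.54,-0.24,-0.3,0,0,0.89,0],[-0.54,-0.24,-0.3,0,0,0.89,0],[-0.54,-0.24,-0.3,0,0,0.89,0],[-0.54,-0.24,-0.3,0,0,0.89,0],[-0.54,-0.24,-0.3,0,0,0.89,0],[-0.54,-0.24,-0.3,0,0,0.89,0],[-0.54,-0.24,-0.3,0,0,0.89,0]]

```text
time_s: 1.3
ee_pos: [0.4299, -0.27, 0.3271]
eef_rot: [-3.141, 0.001, -0.215]
force: [0.1, -0.1, 1.0]
grip_width: 0.0472
grip_force: 0.0
```

```bash
python3 - <<'E'
from h import *
o=ctrl.get_obs();print(o['time_s'],o['ee_pos'],o['eef_rot'],o['qpos'],o['grip_width'])
im,d,i=shot('wrist');cv2.imwrite('pics/w1.png',im);np.savez('w1.npz',im=im,d=d,w=i['world_to_cam'],k=[i['fx'],i['fy'],i['cx'],i['cy']])
print(np.linalg.inv(i['world_to_cam']).round(3))
E
```

```text
1.3 [ 0.42988882 -0.26997432  0.32713887] [-3.14132612e+00  6.13677056e-04 -2.15339917e-01] [-6.32919558e-01  1.35779843e-01  1.37886709e+00 -5.25618328e-06
  1.62761475e+00  1.15321647e+00] 0.047164284073596796
[[-0.214 -0.943 -0.253  0.503]
 [-0.977  0.207  0.056 -0.286]
 [-0.     0.259 -0.966  0.534]
 [ 0.     0.     0.     1.   ]]
```

View pics/w1.png

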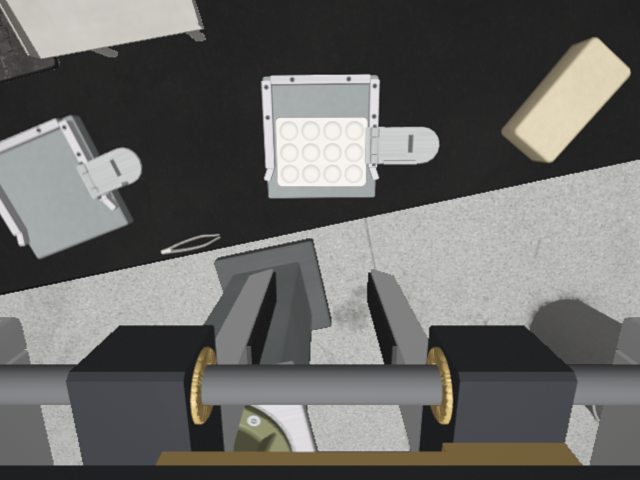

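The wrist view shows the plate at columns 275–368, rows 118–187, and the nest deck edges at columns 266–377 with its front at row 197. The tag's rounded end is at (439,145) and the block at (565,100), well away to the right.

```bash
cat >> h.py <<'E'
def ray(i,u,v,z):
    T=np.linalg.inv(i['world_to_cam']);r=T[:3,:3]@[(u-i['cx'])/i['fx'],(v-i['cy'])/i['fy'],1]
    return T[:3,3]+r*(z-T[2,3])/r[2]
E
python3 - <<'E'
from h import *
z=np.load('w1.npz');k=z['k'];i=dict(fx=k[0],fy=k[1],cx=k[2],cy=k[3],world_to_cam=z['w']);im=z['im'];P=world(z['d'],i)
for n,(u,v) in dict(plate=(310,162),deck=(320,98),apron=(320,193),tag=(425,145),tagroot=(385,150),railL=(266,130),stop=(320,78),block=(565,100),black=(450,100)).items(): print(n,P[v,u].round(4))
# plate via colour
hsv=cv2.cvtColor(im,cv2.COLOR_BGR2HSV);print([(im[v,u].tolist()) for u,v in((310,162),(320,98),(320,78),(266,130),(425,145))])
m=np.zeros((480,640),np.uint8);m[105:195,272:371]=((im[105:195,272:371].min(2)>205)*255)
m=cv2.morphologyEx(m,cv2.MORPH_OPEN,np.ones((5,5)))
c=max(cv2.findContours(m,0,1)[0],key=cv2.contourArea)[:,0]
W=np.array([ray(i,u,v,.037)[:2] for u,v in c])*1000
pr=cv2.minAreaRect(W.astype(np.float32));print('plate',pr)
# whole nest+tag mask by brightness
g=(im.min(2)>80).astype(np.uint8);n,l,s,_=cv2.connectedComponentsWithStats(g[:205]);q=l[162,310];print(s[q])
mm=l==q
def fit(z0,sel):
    v,u=np.nonzero(sel);return np.array([ray(i,a,b,z0)[:2] for a,b in zip(u,v)])*1000
# heights used : deck front edge z=.025
# front edge of deck: bottom pixel per column
us=np.arange(275,370);vs=[np.nonzero(mm[:,u])[0].max() for u in us]
E=np.array([ray(i,u,v+.5,.025)[:2] for u,v in zip(us,vs)])*1000
p=np.polyfit(E[:,1],E[:,0],1);print('front edge',E[0],E[-1],'yaw',-np.arctan(p[0]))
us=np.arange(275,370);vs=[np.nonzero(mm[:,u])[0].min() for u in us]
E=np.array([ray(i,u,v-.5,.040)[:2] for u,v in zip(us,vs)])*1000
p=np.polyfit(E[:,1],E[:,0],1);print('stop back edge',E[0],E[-1],'yaw',-np.arctan(p[0]))
# tag
v,u=np.nonzero(mm);e=u.max();print('tagend',e,v[u==e].mean(),ray(i,e,v[u==e].mean(),.048))
for a in (400,410): 
  vv=v[u==a];print('tag edges',a,ray(i,a,vv.min(),.048),ray(i,a,vv.max(),.048))
for vv in (90,110,192): 
  uu=u[v==vv];uu=uu[(uu<381)];print('L/R',vv,uu.min(),uu.max(),ray(i,uu.min(),vv,.04 if vv<190 else .025),ray(i,uu.max(),vv,.04 if vv<190 else .025))
E
```

```text
plate [ 0.4742 -0.2646  0.0354]
deck [ 0.5499 -0.2947  0.0254]
apron [ 0.4294 -0.2682  0.023 ]
tag [ 0.4648 -0.411   0.054 ]
tagroot [ 0.4691 -0.362   0.0474]
railL [ 0.5257 -0.2187  0.0396]
stop [ 0.5717 -0.2995  0.0373]
block [ 0.4807 -0.5916  0.0438]
black [ 0.5121 -0.4674 -0.002 ]
[[234, 238, 241], [173, 173, 167], [216, 213, 215], [228, 225, 227], [206, 206, 204]]
plate ((483.3202819824219, -281.70794677734375), (116.758544921875, 85.429443359375), 77.63494873046875)
[  261    74   179   125 16294]
front edge [ 435.58406904 -205.88021822] [ 409.14837615 -332.9718932 ] yaw -0.2087511747036188
stop back edge [ 587.11934918 -246.12383068] [ 563.4143209  -359.55823855] yaw -0.20207362915771834
tagend 439 144.0 [ 0.46173224 -0.43014213  0.048     ]
tag edges 400 [ 0.49283405 -0.38508415  0.048     ] [ 0.44761885 -0.37774224  0.048     ]
tag edges 410 [ 0.49014469 -0.39734973  0.048     ] [ 0.44486146 -0.39031936  0.048     ]
L/R 90 261 379 [ 0.57348714 -0.22468957  0.04      ] [ 0.54200364 -0.36826503  0.04      ]
L/R 110 262 378 [ 0.55032949 -0.21988762  0.04      ] [ 0.51897148 -0.36289825  0.04      ]
L/R 192 268 374 [ 0.44638656 -0.1986911   0.025     ] [ 0.41517385 -0.34107159  0.025     ]
```

Scaled: 297 mm / 500 = 0.594, 296 mm / 500 = 0.592, -0.008 rad / 2 = -0.004.

Call:
arm_command:
  plan:
    - [[-0.032,0,0.1,0,0,-0.004,0],[-0.032,0,0.2,0,0,-0.004,0],[-0.032,0,0.3,0,0,-0.004,0],[-0.032,0,0.4,0,0,-0.004,0],[-0.032,0,0.47,0,0,-0.004,0],[-0.032,0,0.52,0,0,-0.004,0],[-0.032,0,0.55,0,0,-0.004,0],[-0.032,0,0.57,0,0,-0.004,0],[-0.032,0,0.584,0,0,-0.004,0],[-0.032,0,0.592,0,0,-0.004,0],[-0.032,0,0.594,0,0,-0.004,0],[-0.032,0,0.594,0,0,-0.004,0]]

```text
time_s: 2.55
ee_pos: [0.4145, -0.2668, 0.0309]
eef_rot: [3.141, -0.001, -0.201]
force: [-0.2, 0.4, 1.5]
grip_width: 0.0467
grip_force: 0.0
```

Scaled: 48 mm / 500 = 0.096, 46 mm / 500 = 0.092.

Call:
arm_command:
  plan:
    - [[0.01,0,0,0,0,0,0],[0.02,0,0,0,0,0,0],[0.028,0,0,0,0,0,0],[0.036,0,0,0,0,0,0],[0.044,0,0,0,0,0,0],[0.052,0,0,0,0,0,0],[0.06,0,0,0,0,0,0],[0.068,0,0,0,0,0,0],[0.076,0,0,0,0,0,0],[0.084,0,0,0,0,0,0],[0.092,0,0,0,0,0,0],[0.096,0,0,0,0,0,0]]

```text
time_s: 3.75
ee_pos: [0.4617, -0.2763, 0.0304]
eef_rot: [3.142, -0.0, -0.201]
force: [-0.4, -0.4, -0.2]
grip_width: 0.0467
grip_force: 0.0
```

```bash
python3 - <<'E'
from h import *
o=ctrl.get_obs();print(o['time_s'],o['ee_pos'],o['eef_rot'],o['force'])
im,d,i=shot('wrist');cv2.imwrite('pics/w2.png',im)
E
```

```text
3.75 [ 0.4617449  -0.27633265  0.03044279] [ 3.14157871e+00 -7.21761567e-05 -2.01140489e-01] [-0.37389678 -0.43198418 -0.20750151]
```

View pics/w2.png

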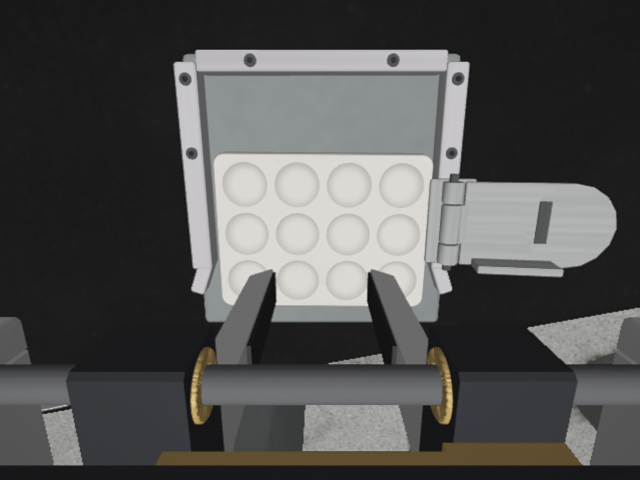

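```bash
python3 - <<'E'
from h import *
im,d,i=shot('wrist');P=world(d,i)
t=ctrl.get_obs()['ee_pos'];c=i['world_to_cam']@np.r_[t,1];print('tcp px',c[0]/c[2]*i['fx']+i['cx'],c[1]/c[2]*i['fy']+i['cy'],c[2])
O=np.array([.5203,-.2886]);y=-.207;R=np.array([[np.cos(y),np.sin(y)],[-np.sin(y),np.cos(y)]])
N=lambda p:np.r_[R@(p[:2]-O),p[2]].round(4)
for u,v in((320,170),(320,158),(320,150),(320,295),(320,301),(320,308),(320,316),(265,274),(262,285),(375,274),(320,90),(320,60),(590,190),(520,230)):print(u,v,N(P[v,u]),im[v,u])
print(N(t))
E
```

```text
tcp px 321.0343361798322 268.31923786455195 0.21913734378839367
320 170 [-0.0022  0.0008  0.036 ] [213 217 220]
320 158 [0.0041 0.0009 0.0366] [211 215 218]
320 150 [0.0079 0.0009 0.0252] [148 147 141]
320 295 [-0.0744  0.0005  0.0363] [213 217 220]
320 301 [-0.0783  0.0005  0.0362] [212 216 219]
320 308 [-0.0883  0.0005  0.0248] [144 143 139]
320 316 [-0.0941  0.0005  0.0242] [146 146 140]
265 274 [-0.0501  0.0275  0.0662] [105 106 105]
262 285 [-0.0503  0.0269  0.0796] [105 106 106]
375 274 [-0.0499 -0.0265  0.066 ] [106 106 106]
320 90 [0.0393 0.0011 0.0236] [145 143 139]
320 60 [0.0513 0.0011 0.0397] [188 185 187]
590 190 [-0.0094 -0.1314  0.0558] [176 177 175]
520 230 [-0.0307 -0.102   0.0522] [176 176 174]
[-0.06   -0.      0.0304]
```

```bash
python3 - <<'E'
from h import *
O=np.array([.5203,-.2886]);y=-.207;R=np.array([[np.cos(y),np.sin(y)],[-np.sin(y),np.cos(y)]])
N=lambda p:np.r_[R@(p[:2]-O),p[2]].round(4)
im,d,i=shot('wrist');P=world(d,i)
T=np.linalg.inv(i['world_to_cam']);print('cam',N(T[:3,3]))
for v in range(262,340,6):print(v,[N(P[v,u]).tolist() for u in (262,266,270,385)])
im,d,i=shot('side')
c=i['world_to_cam']@np.r_[ctrl.get_obs()['ee_pos'],1];u,v=int(c[0]/c[2]*i['fx']+i['cx']),int(c[1]/c[2]*i['fy']+i['cy']);print(u,v)
cv2.imwrite('pics/s2.png',cv2.resize(im[v-60:v+30,u-60:u+60],None,fx=6,fy=6,interpolation=cv2.INTER_CUBIC))
E
```

```text
cam [0.015  0.0003 0.2371]
262 [[-0.0547, 0.0338, 0.0356], [-0.0542, 0.0313, 0.037], [-0.0542, 0.029, 0.0369], [-0.0541, -0.0364, 0.0364]]
268 [[-0.0592, 0.0343, 0.0333], [-0.0579, 0.0315, 0.0368], [-0.0578, 0.0291, 0.0371], [-0.059, -0.0373, 0.0328]]
274 [[-0.0505, 0.029, 0.0658], [-0.0503, 0.027, 0.0664], [-0.0504, 0.0251, 0.066], [-0.0502, -0.0314, 0.0657]]
280 [[-0.0502, 0.0277, 0.0745], [-0.0504, 0.0259, 0.0739], [-0.0524, 0.0247, 0.069], [-0.0503, -0.0301, 0.0733]]
286 [[-0.0505, 0.0267, 0.0809], [-0.0507, 0.0249, 0.0805], [-0.0521, 0.0237, 0.0769], [-0.0504, -0.029, 0.0804]]
292 [[-0.051, 0.0258, 0.0865], [-0.0524, 0.0246, 0.0833], [-0.0536, 0.0232, 0.0805], [-0.0502, -0.0278, 0.0876]]
298 [[-0.0507, 0.0248, 0.0932], [-0.0521, 0.0236, 0.0902], [-0.0564, 0.0233, 0.0808], [-0.0506, -0.0269, 0.093]]
304 [[-0.0517, 0.0243, 0.0969], [-0.054, 0.0234, 0.092], [-0.0587, 0.0232, 0.0822], [-0.0507, -0.026, 0.0986]]
310 [[-0.0522, 0.0236, 0.1014], [-0.0564, 0.0234, 0.0929], [-0.0616, 0.0232, 0.0824], [-0.0508, -0.0251, 0.1038]]
316 [[-0.0539, 0.0234, 0.1032], [-0.0586, 0.0233, 0.0941], [-0.0648, 0.0233, 0.0821], [-0.0521, -0.0248, 0.1063]]
322 [[-0.0564, 0.0234, 0.1035], [-0.0611, 0.0233, 0.0946], [-0.0669, 0.0232, 0.0838], [-0.0516, -0.0238, 0.1119]]
328 [[-0.0593, 0.0236, 0.1031], [-0.0638, 0.0233, 0.0949], [-0.1165, 0.0359, -0.0002], [-0.0537, -0.0238, 0.1127]]
334 [[-0.0606, 0.0233, 0.1054], [-0.0656, 0.0231, 0.0966], [-0.1213, 0.036, -0.0004], [-0.0559, -0.0238, 0.1133]]
364 269
```

View pics/s2.png

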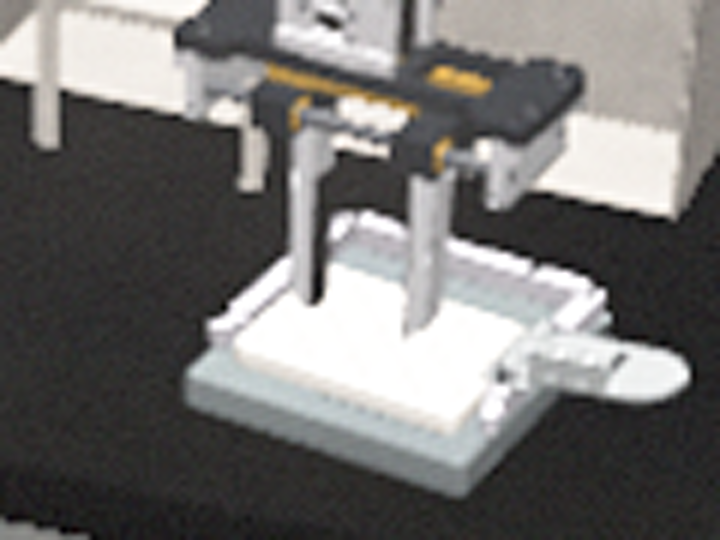

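The fingertips stand over the plate, not in front of it: side view tips at about (356,259) and (373,264). The plate has not moved. The tips look higher than the reported TCP, so I'll measure their height.

```bash
python3 - <<'E'
from h import *
O=np.array([.5203,-.2886]);y=-.207;R=np.array([[np.cos(y),np.sin(y)],[-np.sin(y),np.cos(y)]])
N=lambda p:np.r_[R@(p[:2]-O),p[2]].round(4)
i=cams.camera_info('side');w=cams.camera_info('wrist')
def rr(i,u,v):
    a=ray(i,u,v,.1);b=ray(i,u,v,0.);return a,(b-a)/np.linalg.norm(b-a)
for n,s,t in(('L',(355.5,259.5),(262,271)),('R',(372.5,264.5),(382,271))):
    a,p=rr(i,*s);b,q=rr(w,*t)
    st=np.linalg.lstsq(np.c_[p,-q],b-a,rcond=None)[0]
    A=a+p*st[0];B=b+q*st[1];print(n,N(A),N(B),np.linalg.norm(A-B))
o=ctrl.get_obs();print(o['ee_pos'],o['grip_width'],o['qpos'])
E
```

```text
L [-0.0552  0.0318  0.0498] [-0.0552  0.0316  0.0498] 0.00013335735475203603
R [-0.0577 -0.0236  0.0532] [-0.0536 -0.0321  0.0532] 0.0094517016832756
[ 0.46130278 -0.27623718  0.03039589] 0.04680783359970983 [-6.07668830e-01  4.42193347e-01  1.69761219e+00 -9.30472092e-06
  1.00191385e+00  1.16432651e+00]
```

Scaled: -57 mm / 500 = -0.114, -28 mm / 500 = -0.056.

Call:
arm_command:
  plan:
    - [[-0.056,0,-0.01,0,0,0,0],[-0.114,0,-0.01,0,0,0,0],[-0.114,0,0.01,0,0,0,0],[-0.114,0,0.03,0,0,0,0],[-0.114,0,0.044,0,0,0,0],[-0.114,0,0.044,0,0,0,0]]

```text
time_s: 4.55
ee_pos: [0.4055, -0.2646, 0.0071]
eef_rot: [-3.141, 0.002, -0.201]
force: [0.5, -0.3, 0.2]
grip_width: 0.0471
grip_force: 0.0
```

```bash
python3 - <<'E'
from h import *
O=np.array([.5203,-.2886]);y=-.207;R=np.array([[np.cos(y),np.sin(y)],[-np.sin(y),np.cos(y)]])
N=lambda p:np.r_[R@(p[:2]-O),p[2]].round(4)
im,d,i=shot('wrist');P=world(d,i);print(N(ctrl.get_obs()['ee_pos']))
for v in range(262,290,3):print(v,[N(P[v,u]).tolist() for u in (262,266,380)])
a=im[200:320,200:440]
im,d,i=shot('side');P=world(d,i)
b=im[225:315,310:430]
cv2.imwrite('pics/c3.png',np.hstack([cv2.resize(a,(400,300)),cv2.resize(b,(400,300),interpolation=cv2.INTER_CUBIC)]))
E
```

```text
[-0.117  -0.0002  0.0077]
262 [[-0.1168, 0.0361, -0.0014], [-0.1167, 0.0336, -0.0012], [-0.1164, -0.0361, -0.0016]]
265 [[-0.1188, 0.0362, -0.0016], [-0.1184, 0.0336, -0.0007], [-0.1184, -0.0362, -0.0017]]
268 [[-0.1201, 0.036, -0.0], [-0.1204, 0.0337, -0.0008], [-0.1197, -0.036, -0.0001]]
271 [[-0.1225, 0.0362, -0.001], [-0.1079, 0.0277, 0.0378], [-0.1075, -0.0297, 0.0379]]
274 [[-0.1077, 0.0289, 0.0425], [-0.1075, 0.0269, 0.0431], [-0.1075, -0.0291, 0.0421]]
277 [[-0.1079, 0.0284, 0.046], [-0.1082, 0.0266, 0.0451], [-0.1072, -0.0283, 0.0469]]
280 [[-0.1076, 0.0277, 0.0506], [-0.1076, 0.0258, 0.0505], [-0.1074, -0.0278, 0.0502]]
283 [[-0.1078, 0.0272, 0.0537], [-0.1081, 0.0255, 0.053], [-0.1076, -0.0274, 0.0534]]
286 [[-0.1078, 0.0267, 0.0573], [-0.1076, 0.0248, 0.0578], [-0.1072, -0.0266, 0.0579]]
289 [[-0.1077, 0.0261, 0.061], [-0.1091, 0.0248, 0.0576], [-0.108, -0.0264, 0.0595]]
```

View pics/c3.png

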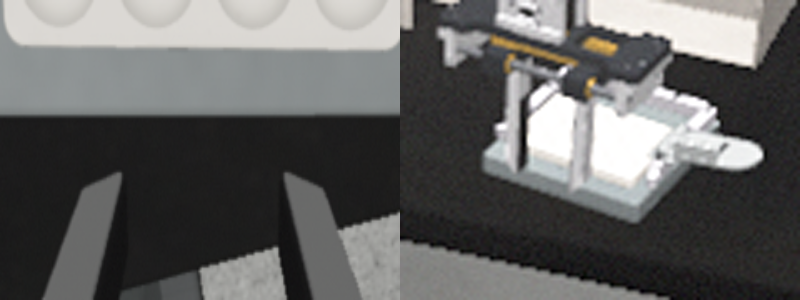

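The fingertips end about 30 mm above the reported TCP: wrist depth puts the tip at z ≈ 0.037 with reported z at 0.0077. In the right half of the picture they stand just in front of the plate. I'll allow for this offset from here on and push with the tips at about z = 0.031.

Call:
arm_command:
  plan:
    - [[0,0,0.012,0,0,0,0],[0.016,0,0.012,0,0,0,0],[0.032,0,0.012,0,0,0,0],[0.044,0,0.012,0,0,0,0],[0.054,0,0.012,0,0,0,0],[0.064,0,0.012,0,0,0,0],[0.074,0,0.012,0,0,0,0],[0.084,0,0.012,0,0,0,0],[0.094,0,0.012,0,0,0,0],[0.104,0,0.012,0,0,0,0],[0.112,0,0.012,0,0,0,0],[0.116,0,0.012,0,0,0,0]]

```text
time_s: 5.85
ee_pos: [0.4627, -0.2765, 0.0024]
eef_rot: [-3.142, -0.0, -0.201]
force: [-2.6, 0.5, 2.2]
grip_width: 0.0471
grip_force: 1.3
```

```bash
python3 - <<'E'
from h import *
O=np.array([.5203,-.2886]);y=-.207;R=np.array([[np.cos(y),np.sin(y)],[-np.sin(y),np.cos(y)]])
N=lambda p:np.r_[R@(p[:2]-O),p[2]].round(4)
im,d,i=shot('wrist');P=world(d,i);print(N(ctrl.get_obs()['ee_pos']),ctrl.get_obs()['force'])
for u in (250,320,390):
    q=np.array([N(p) for p in P[30:320,u]]);print(u,[q[abs(q[:,2]-.037)<.0035][:,0].min(),q[abs(q[:,2]-.037)<.0025][:,0].max()])
for v in range(40,110,5):print(v,N(P[v,320]),im[v,320])
E
```

```text
[-0.0587 -0.      0.0024] [ 0.61469925 -0.24003315 -0.62457103]
250 [np.float64(-0.0497), np.float64(0.056)]
320 [np.float64(-0.0482), np.float64(0.0556)]
390 [np.float64(-0.0493), np.float64(0.0561)]
40 [0.0547 0.001  0.0396] [181 177 179]
45 [0.0529 0.001  0.0392] [179 175 177]
50 [0.0507 0.001  0.0407] [177 174 176]
55 [0.0489 0.001  0.0399] [182 179 181]
60 [0.0471 0.001  0.0394] [172 170 172]
65 [0.0462 0.001  0.0335] [85 84 85]
70 [0.0457 0.001  0.0241] [137 137 132]
75 [0.0436 0.001  0.0238] [135 135 130]
80 [0.0413 0.001  0.0244] [134 134 129]
85 [0.0377 0.0009 0.036 ] [200 205 208]
90 [0.0356 0.0009 0.0364] [200 204 207]
95 [0.0335 0.0009 0.037 ] [201 205 208]
100 [0.0315 0.0009 0.0363] [201 205 208]
105 [0.0295 0.0009 0.0355] [201 205 208]
```

Call:
arm_command:
  plan:
    - [[0.004,0,0,0,0,0,0],[0.008,0,0,0,0,0,0],[0.01,0,0,0,0,0,0],[0.011,0,0,0,0,0,0],[0.012,0,0,0,0,0,0],[0.012,0,0,0,0,0,0]]

```text
time_s: 6.5
ee_pos: [0.4683, -0.2777, 0.0024]
eef_rot: [-3.142, -0.0, -0.201]
force: [-0.1, -0.1, -1.0]
grip_width: 0.0469
grip_force: 0.4
```

Scaled: 1 mm / 500 = 0.002, 0.5 mm / 500 = 0.001.

Call:
arm_command:
  plan:
    - [[0.001,0,0,0,0,0,0],[0.002,0,0,0,0,0,0],[0.002,0,0,0,0,0,0]]

```text
time_s: 6.8
ee_pos: [0.4692, -0.2779, 0.0024]
eef_rot: [3.142, 0.0, -0.201]
force: [-1.7, -0.5, 0.1]
grip_width: 0.0471
grip_force: 0.6
```

```bash
cat > pl.py <<'E'
from h import *
O=np.array([.5203,-.2886]);y=-.207;R=np.array([[np.cos(y),np.sin(y)],[-np.sin(y),np.cos(y)]])
N=lambda p:np.r_[R@(p[:2]-O),p[2]].round(4)
E
python3 - <<'E'
from pl import *
im,d,i=shot('wrist');P=world(d,i);o=ctrl.get_obs();print(o['time_s'],N(o['ee_pos']),o['force'])
for v in range(58,84,2):print(v,[(N(P[v,u])[[0,2]].tolist(),int(im[v,u,0])) for u in(250,320,390)])
E
```

```text
6.85 [-0.0522 -0.      0.0024] [-0.55771703 -0.33070525 -0.01046615]
58 [([0.0544, 0.0392], 178), ([0.0545, 0.0394], 181), ([0.0548, 0.0388], 183)]
60 [([0.0536, 0.0394], 178), ([0.0537, 0.0395], 179), ([0.054, 0.0391], 182)]
62 [([0.0529, 0.0392], 177), ([0.053, 0.0394], 178), ([0.0529, 0.0408], 181)]
64 [([0.0518, 0.0406], 176), ([0.0522, 0.0395], 178), ([0.0522, 0.0405], 179)]
66 [([0.0513, 0.0391], 175), ([0.0517, 0.0379], 176), ([0.0515, 0.0397], 179)]
68 [([0.0506, 0.0385], 177), ([0.0506, 0.0395], 178), ([0.0509, 0.0391], 179)]
70 [([0.0495, 0.0408], 179), ([0.05, 0.0388], 180), ([0.05, 0.0393], 181)]
72 [([0.0488, 0.04], 182), ([0.0488, 0.0412], 182), ([0.0493, 0.0389], 182)]
74 [([0.048, 0.0403], 183), ([0.0482, 0.0398], 183), ([0.0483, 0.0406], 184)]
76 [([0.0475, 0.038], 180), ([0.0474, 0.0399], 180), ([0.0476, 0.0397], 180)]
78 [([0.0466, 0.0393], 165), ([0.0469, 0.0381], 164), ([0.047, 0.0384], 164)]
80 [([0.0463, 0.0356], 90), ([0.0463, 0.037], 90), ([0.0464, 0.0373], 89)]
82 [([0.0462, 0.0303], 106), ([0.0464, 0.0295], 115), ([0.0466, 0.0297], 115)]
```

Scaled: 1 mm / 500 = 0.002, 0.5 mm / 500 = 0.001.

Call:
arm_command:
  plan:
    - [[0.001,0,0,0,0,0,0],[0.002,0,0,0,0,0,0],[0.002,0,0,0,0,0,0]]

```text
time_s: 7.15
ee_pos: [0.4693, -0.2779, 0.0024]
eef_rot: [-3.141, 0.002, -0.201]
force: [-9.7, 0.8, 5.3]
grip_width: 0.047
grip_force: 4.3
```

```bash
python3 - <<'E'
from pl import *
im,d,i=shot('wrist');P=world(d,i);o=ctrl.get_obs();print(o['time_s'],N(o['ee_pos']),o['force'])
for v in range(82,100,2):print(v,[(N(P[v,u])[[0,2]].tolist(),int(im[v,u,0])) for u in(250,320,390)])
E
```

```text
7.2 [-0.0521  0.      0.0024] [-8.59666164  0.43849636  3.76957809]
82 [([0.0462, 0.0306], 95), ([0.0463, 0.0312], 94), ([0.0466, 0.0307], 94)]
84 [([0.0446, 0.037], 197), ([0.045, 0.0352], 196), ([0.045, 0.0365], 198)]
86 [([0.0438, 0.0367], 199), ([0.044, 0.0366], 198), ([0.0442, 0.0364], 199)]
88 [([0.0431, 0.0361], 199), ([0.0432, 0.0364], 198), ([0.0435, 0.0354], 198)]
90 [([0.0423, 0.0357], 199), ([0.0424, 0.0365], 198), ([0.0425, 0.037], 199)]
92 [([0.0414, 0.0367], 199), ([0.0416, 0.0367], 199), ([0.0418, 0.0362], 199)]
94 [([0.0407, 0.0357], 199), ([0.0408, 0.0364], 200), ([0.0409, 0.0363], 200)]
96 [([0.0397, 0.0371], 199), ([0.04, 0.0359], 200), ([0.0401, 0.0366], 200)]
98 [([0.0389, 0.0368], 199), ([0.0392, 0.036], 200), ([0.0392, 0.0371], 200)]
```

The plate is home: its back edge meets the stop in the depth data and the contact force rose to about 10 N. Next I back off, rise, and turn the gripper with the fingers open to straddle the tag.

Call:
arm_command:
  plan:
    - [[-0.016,0,0,0,0,0,0],[-0.06,0,0,0,0,0,0],[-0.06,0,-0.1,0,0,0,-0.5],[-0.06,0,-0.2,0,0,0,-1],[-0.06,0,-0.28,0,0,0,-1]]

```text
time_s: 7.7
ee_pos: [0.4409, -0.2722, 0.1454]
eef_rot: [3.141, -0.003, -0.201]
force: [-0.6, 0.1, 0.4]
grip_width: 0.0677
grip_force: 0.0
```

Scaled: 118 mm / 500 = 0.236, 52 mm / 500 = 0.104, -1.57 rad / 2 = -0.785.

Call:
arm_command:
  plan:
    - [[0.104,0.236,0,0,0,-0.785,-1],[0.104,0.236,0,0,0,-0.785,-1],[0.104,0.236,0,0,0,-0.785,-1],[0.104,0.236,0,0,0,-0.785,-1],[0.104,0.236,0,0,0,-0.785,-1],[0.104,0.236,0,0,0,-0.785,-1],[0.104,0.236,0,0,0,-0.785,-1],[0.104,0.236,0,0,0,-0.785,-1],[0.104,0.236,0,0,0,-0.785,-1],[0.104,0.236,0,0,0,-0.785,-1],[0.104,0.236,0,0,0,-0.785,-1],[0.104,0.236,0,0,0,-0.785,-1]]

```text
time_s: 8.9
ee_pos: [0.4681, -0.3981, 0.1425]
eef_rot: [3.141, 0.0, 1.37]
force: [-0.5, -0.0, -0.0]
grip_width: 0.0941
grip_force: 0.0
```

```bash
python3 - <<'E'
from pl import *
im,d,i=shot('wrist');P=world(d,i);o=ctrl.get_obs();print(o['time_s'],N(o['ee_pos']),o['eef_rot'],o['grip_width'],o['qpos'])
cv2.imwrite('pics/w4.png',im);np.savez('w4.npz',im=im,d=d,w=i['world_to_cam'],P=P)
E
```

```text
8.95 [-0.0286 -0.1179  0.1425] [3.14104893e+00 1.39585574e-04 1.36700901e+00] 0.09407659906758428 [-7.64384506e-01  4.71216404e-01  1.36774957e+00  1.77234606e-04
  1.30209196e+00 -5.60644236e-01]
```

View pics/w4.png

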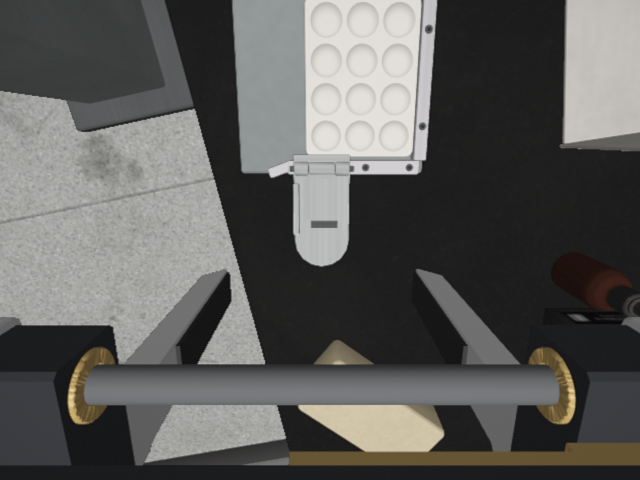

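The fingers straddle the tag, which lies at columns 293–349 with its end at row 265. The plate sits against the stop rail, with its edge at column 418. I'll descend and grip lightly.

Scaled: 130 mm / 500 = 0.26, 122 mm / 500 = 0.244.

Call:
arm_command:
  plan:
    - [[0,0,0.09,0,0,0,-1],[0,0,0.17,0,0,0,-1],[0,0,0.22,0,0,0,-1],[0,0,0.244,0,0,0,-1],[0,0,0.26,0,0,0,-1],[0,0,0.26,0,0,0,0],[0,0,0.26,0,0,0,0.3],[0,0,0.26,0,0,0,1],[0,0,0.26,0,0,0,1],[0,0,0.26,0,0,0,1],[0,0,0.26,0,0,0,1],[0,0,0.26,0,0,0,1]]
  squeeze: 8

```text
time_s: 10.15
ee_pos: [0.4683, -0.3982, 0.0126]
eef_rot: [3.141, 0.0, 1.369]
force: [-0.3, 0.9, 0.3]
grip_width: 0.0438
grip_force: 8.0
```

```bash
python3 - <<'E'
from pl import *
im,d,i=shot('wrist');P=world(d,i);o=ctrl.get_obs();print(o['time_s'],N(o['ee_pos']),o['grip_width'],o['grip_force'],o['force'])
for v in range(150,300,12):print(v,[N(P[v,u]).tolist() for u in(310,330)])
E
```

```text
10.2 [-0.0284 -0.1179  0.0126] 0.043790383802436564 8.000090459827334 [ 0.40281946 -1.08430906 -0.19593091]
150 [[-0.0342, -0.0495, 0.0347], [-0.0245, -0.0495, 0.0316]]
162 [[-0.0342, -0.0551, 0.0363], [-0.0245, -0.055, 0.037]]
174 [[-0.034, -0.0602, 0.0431], [-0.0246, -0.0601, 0.043]]
186 [[-0.0338, -0.0649, 0.0498], [-0.0247, -0.0649, 0.0499]]
198 [[-0.0338, -0.0702, 0.0514], [-0.0246, -0.0705, 0.0493]]
210 [[-0.0339, -0.0763, 0.0486], [-0.0246, -0.0762, 0.0488]]
222 [[-0.0339, -0.0819, 0.0491], [-0.0246, -0.0816, 0.0502]]
234 [[-0.0339, -0.0874, 0.0504], [-0.0245, -0.0875, 0.0501]]
246 [[-0.0339, -0.0933, 0.0504], [-0.0244, -0.0934, 0.05]]
258 [[-0.0339, -0.0985, 0.0527], [-0.0244, -0.0987, 0.052]]
270 [[-0.0339, -0.1048, 0.0519], [-0.0244, -0.1046, 0.0526]]
282 [[-0.0339, -0.1105, 0.0531], [-0.0243, -0.11, 0.0543]]
294 [[-0.0339, -0.1164, 0.0538], [-0.0243, -0.116, 0.0547]]
```

Scaled: -42.7 mm / 500 = -0.0854, -39.7 mm / 500 = -0.0794.

Call:
arm_command:
  plan:
    - [[0.0026,0,-0.014,0,0,0,1],[0.0086,0,-0.0306,0,0,0,1],[0.0174,0,-0.0458,0,0,0,1],[0.0288,0,-0.0592,0,0,0,1],[0.0422,0,-0.0706,0,0,0,1],[0.0574,0,-0.0794,0,0,0,1],[0.074,0,-0.0854,0,0,0,1],[0.074,0,-0.0854,0,0,0,1]]

```text
time_s: 11.0
ee_pos: [0.4758, -0.361, 0.056]
eef_rot: [3.141, 0.0, 1.37]
force: [-1.8, -0.1, 6.1]
grip_width: 0.0439
grip_force: 8.0
```

```bash
python3 - <<'E'
from pl import *
im,d,i=shot('wrist');P=world(d,i);o=ctrl.get_obs();print(o['time_s'],N(o['ee_pos']),o['grip_width'],o['grip_force'],o['force'])
for v in range(150,340,14):print(v,[N(P[v,u]).tolist() for u in(310,330)])
E
```

```text
11.05 [-0.0286 -0.0803  0.0558] 0.043781712855613476 8.000324276508763 [-2.09621793 -0.20374508  5.65833247]
150 [[-0.0357, -0.013, 0.035], [-0.0236, -0.0132, 0.0287]]
164 [[-0.0357, -0.0211, 0.0369], [-0.0236, -0.0214, 0.0321]]
178 [[-0.0357, -0.0295, 0.0367], [-0.0236, -0.0294, 0.0367]]
192 [[-0.0358, -0.0381, 0.0358], [-0.0234, -0.039, 0.0296]]
206 [[-0.0358, -0.0469, 0.0355], [-0.0233, -0.0476, 0.0312]]
220 [[-0.0358, -0.0554, 0.037], [-0.0233, -0.0556, 0.0359]]
234 [[-0.0356, -0.0627, 0.0437], [-0.0234, -0.0627, 0.0434]]
248 [[-0.0354, -0.0689, 0.0525], [-0.0236, -0.0686, 0.0533]]
262 [[-0.035, -0.0731, 0.0656], [-0.0238, -0.073, 0.0656]]
276 [[-0.0347, -0.0776, 0.0756], [-0.024, -0.0773, 0.0763]]
290 [[-0.0344, -0.0804, 0.0879], [-0.0242, -0.0803, 0.0879]]
304 [[-0.0341, -0.084, 0.0966], [-0.0244, -0.0844, 0.0956]]
318 [[-0.0339, -0.0881, 0.1031], [-0.0245, -0.0872, 0.1046]]
332 [[-0.0337, -0.0903, 0.1123], [-0.0247, -0.09, 0.1127]]
```

Scaled: 54.3 mm / 500 = 0.1086, 48.6 mm / 500 = 0.0972.

Call:
arm_command:
  plan:
    - [[0.0172,0,-0.003,0,0,0,1],[0.0348,0,-0.003,0,0,0,1],[0.052,0,0,0,0,0,1],[0.0686,0,0.006,0,0,0,1],[0.0838,0,0.0148,0,0,0,1],[0.0972,0,0.0262,0,0,0,1],[0.1086,0,0.0396,0,0,0,1],[0.1086,0,0.0396,0,0,0,1]]

```text
time_s: 11.85
ee_pos: [0.4868, -0.3066, 0.0344]
eef_rot: [-3.141, -0.002, 1.37]
force: [1.9, 3.7, 2.2]
grip_width: 0.0435
grip_force: 8.0
```

```bash
python3 - <<'E'
from pl import *
im,d,i=shot('wrist');P=world(d,i);o=ctrl.get_obs();print(o['time_s'],N(o['ee_pos']),o['grip_width'],o['grip_force'],o['force'])
for v in range(150,340,14):print(v,[N(P[v,u]).tolist() for u in(310,330)])
E
```

```text
11.9 [-0.0291 -0.0249  0.0347] 0.04398525520283624 8.002873223740608 [1.95923841 5.62755525 2.06907321]
150 [[-0.0357, 0.0431, 0.0328], [-0.0247, 0.0431, 0.0301]]
164 [[-0.0356, 0.0357, 0.0348], [-0.0246, 0.0356, 0.0318]]
178 [[-0.0356, 0.0283, 0.0365], [-0.0247, 0.0283, 0.0365]]
192 [[-0.0357, 0.0204, 0.0352], [-0.0244, 0.0199, 0.0315]]
206 [[-0.0357, 0.0123, 0.0343], [-0.0243, 0.0116, 0.0298]]
220 [[-0.0357, 0.0048, 0.0368], [-0.0243, 0.0042, 0.0339]]
234 [[-0.0357, -0.0032, 0.0373], [-0.0242, -0.0039, 0.0344]]
248 [[-0.0358, -0.0128, 0.0329], [-0.024, -0.0136, 0.03]]
262 [[-0.0357, -0.0204, 0.0361], [-0.024, -0.0218, 0.0317]]
276 [[-0.0357, -0.0288, 0.0367], [-0.024, -0.0289, 0.0364]]
290 [[-0.0358, -0.0381, 0.0357], [-0.0237, -0.041, 0.0287]]
304 [[-0.0337, -0.0152, 0.1034], [-0.0256, -0.0147, 0.1043]]
318 [[-0.0341, -0.0286, 0.0896], [-0.0252, -0.028, 0.0906]]
332 [[-0.0346, -0.0427, 0.0769], [-0.0247, -0.0434, 0.0756]]
```

Depth shows the tag past upright, at about 133°. I'll release, rise, close the fingers and press it down from above.

Scaled: -115 mm / 500 = -0.23, -80 mm / 500 = -0.16.

Call:
arm_command:
  plan:
    - [[0,0,0,0,0,0,-0.5],[0,0,0,0,0,0,-0.5],[0,0,0,0,0,0,-0.5],[0,0,-0.08,0,0,0,-0.5],[0,0,-0.16,0,0,0,-0.5],[0,0,-0.23,0,0,0,0.5],[0,0,-0.23,0,0,0,1],[0,0,-0.23,0,0,0,1],[0,0,-0.23,0,0,0,1],[0,0,-0.23,0,0,0,1],[0,0,-0.23,0,0,0,1],[0,0,-0.23,0,0,0,1]]

```text
time_s: 13.1
ee_pos: [0.4864, -0.3086, 0.1498]
eef_rot: [-3.141, -0.0, 1.369]
force: [-0.7, 0.1, -0.6]
grip_width: 0.0179
grip_force: 0.0
```

```bash
python3 - <<'E'
from pl import *
im,d,i=shot('wrist');P=world(d,i);o=ctrl.get_obs();print(o['time_s'],N(o['ee_pos']),o['grip_width'],o['grip_force'],o['force'])
for v in range(150,330,14):print(v,[N(P[v,u]).tolist() for u in(310,330)])
E
```

```text
13.15 [-0.0291 -0.0265  0.15  ] 0.01378742606402217 0.0 [ 0.23871743 -0.29277282  0.10366038]
150 [[-0.039, 0.0373, 0.037], [-0.0221, 0.0371, 0.0311]]
164 [[-0.039, 0.0256, 0.036], [-0.022, 0.0257, 0.0361]]
178 [[-0.0391, 0.0139, 0.0365], [-0.0218, 0.0133, 0.0309]]
192 [[-0.0391, 0.0019, 0.0369], [-0.0218, 0.0018, 0.0361]]
206 [[-0.0391, -0.0104, 0.0367], [-0.0215, -0.0116, 0.0295]]
220 [[-0.0392, -0.023, 0.0365], [-0.0215, -0.0233, 0.0345]]
234 [[-0.0372, -0.0188, 0.1009], [-0.023, -0.0188, 0.1008]]
248 [[-0.0377, -0.0336, 0.0864], [-0.0225, -0.0339, 0.0854]]
262 [[-0.0384, -0.052, 0.0656], [-0.0219, -0.0519, 0.0658]]
276 [[-0.0391, -0.073, 0.0432], [-0.0213, -0.0703, 0.05]]
290 [[-0.0406, -0.1052, -0.0001], [-0.0199, -0.1052, -0.0003]]
304 [[-0.0406, -0.1214, -0.0009], [-0.0197, -0.1208, 0.0001]]
318 [[-0.0407, -0.1371, -0.0001], [-0.0195, -0.1372, -0.0004]]
```

Scaled: 126 mm / 500 = 0.252, 120 mm / 500 = 0.24.

Call:
arm_command:
  plan:
    - [[0,0,0.08,0,0,0,1],[0,0,0.13,0,0,0,1],[0,0,0.15,0,0,0,1],[0,0,0.166,0,0,0,1],[0,0,0.182,0,0,0,1],[0,0,0.198,0,0,0,1],[0,0,0.214,0,0,0,1],[0,0,0.228,0,0,0,1],[0,0,0.24,0,0,0,1],[0,0,0.25,0,0,0,1],[0,0,0.252,0,0,0,1]]

```text
time_s: 14.25
ee_pos: [0.4863, -0.3085, 0.0237]
eef_rot: [-3.141, -0.0, 1.369]
force: [-0.1, 1.0, 0.1]
grip_width: 0.0004
grip_force: 0.2
```

```bash
python3 - <<'E'
from pl import *
im,d,i=shot('wrist');P=world(d,i);o=ctrl.get_obs();print(o['time_s'],N(o['ee_pos']),o['grip_width'],o['force'])
for v in range(190,330,10):print(v,[N(P[v,u]).tolist() for u in(300,345)])
E
```

```text
14.3 [-0.0291 -0.0265  0.0239] 0.0005252945485940675 [-0.41333959  0.41375973 -0.38056899]
190 [[-0.0406, 0.0211, 0.0359], [-0.0168, 0.0209, 0.0338]]
200 [[-0.0406, 0.0159, 0.0364], [-0.0167, 0.0156, 0.0342]]
210 [[-0.0406, 0.0106, 0.0367], [-0.0166, 0.0101, 0.0337]]
220 [[-0.0399, 0.0084, 0.0512], [-0.0175, 0.0079, 0.0487]]
230 [[-0.0398, 0.0036, 0.0526], [-0.0176, 0.0039, 0.053]]
240 [[-0.0399, -0.0016, 0.052], [-0.0174, -0.0016, 0.0517]]
250 [[-0.0399, -0.0067, 0.0525], [-0.0174, -0.0066, 0.0526]]
260 [[-0.0401, -0.0125, 0.0509], [-0.0173, -0.012, 0.0522]]
270 [[-0.0401, -0.0178, 0.0514], [-0.0172, -0.0171, 0.0528]]
280 [[-0.0392, -0.017, 0.067], [-0.0181, -0.0167, 0.0674]]
290 [[-0.0386, -0.017, 0.0788], [-0.0188, -0.0169, 0.0787]]
300 [[-0.038, -0.0171, 0.0888], [-0.0194, -0.017, 0.0888]]
310 [[-0.0375, -0.0168, 0.0985], [-0.02, -0.0167, 0.0987]]
320 [[-0.037, -0.0169, 0.1065], [-0.0205, -0.017, 0.1063]]
```

Scaled: 3 mm / 500 = 0.006, 2 mm / 500 = 0.004.

Call:
arm_command:
  plan:
    - [[0,0,0.002,0,0,0,1],[0,0,0.004,0,0,0,1],[0,0,0.006,0,0,0,1],[0,0,0.006,0,0,0,1]]

```text
time_s: 14.7
ee_pos: [0.4865, -0.3087, 0.0213]
eef_rot: [3.142, 0.0, 1.369]
force: [-0.1, 0.3, 0.1]
grip_width: 0.0003
grip_force: 0.0
```

Scaled: 2 mm / 500 = 0.004, 1 mm / 500 = 0.002.

Call:
arm_command:
  plan:
    - [[0,0,0.002,0,0,0,1],[0,0,0.004,0,0,0,1],[0,0,0.004,0,0,0,1]]

```text
time_s: 15.0
ee_pos: [0.4866, -0.3087, 0.0201]
eef_rot: [3.141, 0.0, 1.369]
force: [-3.2, 2.3, 8.9]
grip_width: 0.0003
grip_force: 4.3
```

```bash
python3 - <<'E'
from pl import *
im,d,i=shot('wrist');P=world(d,i);o=ctrl.get_obs();print(o['time_s'],N(o['ee_pos']),o['force'])
for v in range(210,280,10):print(v,[N(P[v,u]).tolist() for u in(300,345)])
E
```

```text
15.05 [-0.0288 -0.0266  0.0201] [-2.4508118   2.29304572  9.93426007]
210 [[-0.0401, 0.0109, 0.0355], [-0.0165, 0.0107, 0.0337]]
220 [[-0.0395, 0.0083, 0.0475], [-0.0172, 0.0082, 0.0467]]
230 [[-0.0396, 0.003, 0.0468], [-0.0172, 0.0032, 0.0473]]
240 [[-0.0397, -0.0022, 0.0467], [-0.017, -0.0021, 0.047]]
250 [[-0.0397, -0.0073, 0.0473], [-0.0169, -0.0074, 0.0467]]
260 [[-0.0397, -0.0122, 0.0487], [-0.0168, -0.0126, 0.0471]]
270 [[-0.0398, -0.0179, 0.0478], [-0.0168, -0.0177, 0.0481]]
```

The tag lies level with its top at 0.047 m, and a 9 N reaction shows it is on its stop. I'll lift clear and check.

Scaled: -190 mm / 500 = -0.38, -160 mm / 500 = -0.32.

Call:
arm_command:
  plan:
    - [[0,0,-0.04,0,0,0,1],[0,0,-0.12,0,0,0,1],[0,0,-0.22,0,0,0,1],[0,0,-0.32,0,0,0,1],[0,0,-0.38,0,0,0,1],[0,0,-0.38,0,0,0,1]]

```text
time_s: 15.65
ee_pos: [0.4877, -0.3096, 0.2141]
eef_rot: [3.135, 0.003, 1.369]
force: [0.1, -0.7, -0.5]
grip_width: 0.0007
grip_force: 0.0
```

```bash
python3 - <<'E'
from pl import *
im,d,i=shot('wrist');P=world(d,i);o=ctrl.get_obs();print(o['time_s'],N(o['ee_pos']),o['force']);cv2.imwrite('pics/w5.png',im)
n=R@np.moveaxis(P[...,:2]-O,-1,0).reshape(2,-1);z=P[...,2].ravel();w=(im.min(2)>150).ravel()&(abs(z-.0365)<.003)&(abs(n[0])<.06)&(n[1]>.02)&(n[1]<.05)
print('plate x range',np.percentile(n[0][w],[1,99]))
t=(abs(n[0]+.03)<.015)&(n[1]>-.06)&(n[1]<.008)&(z>.042)&(z<.06);print('tag slope,top',np.polyfit(n[1][t],z[t],1))
E
```

```text
15.7 [-0.0284 -0.0268  0.211 ] [0.71798571 0.20805098 0.26031792]
plate x range [-0.04196563  0.05481062]
tag slope,top [0.00075309 0.0477501 ]
```

View pics/w5.png

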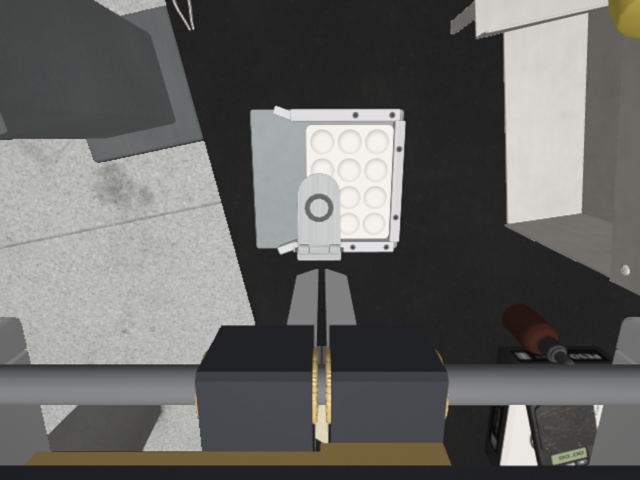

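The ring face is up at (319,208), the tag lies flat (slope under 0.001) and the plate is against the stop at column 393.

```bash
python3 -c "
from station import ctrl
print(ctrl.hand_in())"
```

```text
the job is handed in; nothing more can be done
None
```

I pushed the plate home against the end stop and flipped its nest's tag flat across it, ring face up. I did not touch the other nest or the bystanders, and handed the job in at about 16 s; no verdict came back.

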